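Check the brake lever of a rack's push handle

ROBOT

A 6-joint arm with a two-finger parallel gripper is mounted at the origin on the work surface. World frame = base frame: x ahead of the robot, y to its left, z up, the work surface at z = 0. Lengths are in mm, angles in rad, forces in N, time in s.
With the tool pointing down it reaches from about 275 to 1000 mm from the base axis. Payload 8.4 kg.
Tool frame: the origin (TCP) lies at the very end of the fingers, on their centre line; the grasp point (between the pads) lies behind it (r.grip_point_offset is the x of the grasp point in the tool frame, in mm); x points along the fingers, z is the direction in which the jaws open and shut, and the axes are right-handed (so a half turn about x gives the same grasp; the last joint's range is limited). The gripper opens to 85 mm and grips with 20 to 120 N. Pads are 22 mm wide; open, the fingers measure 114 mm over their backs; the gripper's body (76 mm by 85 mm) begins 54 mm behind the grasp point. The pads swing forward as they close: fully open they stand 13 mm farther back than shut.
Start: joints at [-0.002, 0.353, 1.633, -0, 1.155, -0.002], TCP at [625.002, -0, 231.281] pointing down, gripper open.
Joint ranges: [-2.63, 2.63], [-0.92, 2.1], [0.06, 2.66], [-1.3, 4.44], [0, 2.69], [-3.02, 3.02]. Speed limits (rad/s): [2.22, 2.22, 2.79, 3.14, 3.14, 3.14].

INTERFACE

Orientations are given as [roll, pitch, yaw] about the fixed x, y, z axes, in that order (R = Rz(yaw) Ry(pitch) Rx(roll)).
In Python, from rig import r, vision, order gives the robot as it stands. The module is installed in compiled form; this text tells all that it offers.
- The arm moves only by the tool step_arm, never from a script. Its argument "rows" is a list of rows, each a list of 7 numbers: the shift along the world's x, y, z in mm, then the turn, a rotation vector about the world's x, y, z in rad, then the finger opening in mm, from 0 to 85.4. A call has exactly 8 rows; each row is the pose to reach, as a shift and turn from the pose measured when the call began; what a row does not reach only later rows make up. A row lasts 1/8 s, in which the tool goes at most 62.5 mm and 10.7 degrees, less where a joint would pass 70% of its speed; a pose out of reach is approached as far as the arm can. A call with a gripper value outside its range is refused whole. The fingers move at their own pace and stop on an object; "force" is the grip in N (left out, the last holds). Time passes only in rows, so rows that repeat a pose let the fingers close, or fill a call up. It gives the time, the measured TCP pose, the force and the opening at its end, in the units of the state.
- r.sense(): the state, without advancing time (a new reading comes with each control period).
- vision.grab_frame(name): name is "scene" or "side" or "wrist"; returns (picture, depth): 420x560x3 uint8, red, green, blue; 420x560 float32, mm along the optical axis (not along the pixel's ray), 0 where there is no reading.
- vision.camera_info(name): a dict with "K" (3x3 intrinsics, pixels), "origin" and "attitude" of the camera in the world; the wrist camera has in their place "tool_from_camera" (4x4, takes a point from camera to tool coordinates, whose origin is the TCP and whose axes are the tool frame's). Camera axes: x right, y down, z forward; pixel columns grow to the right and rows downward; lengths in mm; the calibration is good to about 2 mm. A picture is of the moment at which its call begins: read the wrist's pose just before it. camera_info takes no time and is no camera call.
- order.sign_off(): hands the job in, once; it reports no verdict.
The state is a dict: "clock": time; "qpos": joint angles; "qvel": joint speeds; "joint_efforts": joint torques, N m; "eef_pos": TCP position; "tcp_rot": TCP orientation; "contact_force": force on the tool from outside, world axes, zero at the start; "wrist_torque": the same for the moment, N m; "opening": opening from 0.0 (shut) to 1.0 (fully open).
Only numpy, scipy, OpenCV 4.12 (cv2) and the standard library are available. Lean on these libraries where they do the work, as an engineer would, in place of code of your own. Each camera call takes 0.05 s, during which the arm holds its last target.

TASK

Check the hydraulic brake of the push handle that stands clamped on the bench: with the outside of the fingers, push the long brake lever in towards the bar until it comes up firm against its stop, let it spring right back out, then push it in firmly a second time and hold it there for two seconds to see that it stays short of the bar. Finally let it spring back out and move clear. Only push the lever from its outer side, without forcing it; do not pinch or hook it, do not grip or lean on the bar, and leave the short release lever and the loose things on the bench where they are.

Things in the scene. Friction and masses are not known exactly. Their poses are not given: they have to be found in the camera images.
- press_point (a point): Where to push: on the outer face of the brake lever, 85 mm out from its pivot, at mid height. Moves with the lever, about 22 mm to the stop. x axis: level, the pushing direction, squarely into the blade towards the bar; y: along the blade to its free end; z up. The space in front of the blade is free of things higher than 110 mm above the bench.
- brake_tip (a point): Centre of the round knob (17 mm diameter) at the free end of the brake lever, 127 mm from the pivot. Axes as for press_point.
- brake_blade: Brake lever blade, aluminium, the LONG one of the two levers: a slightly bowed bar 16 mm high, 11 mm thick, 135 mm long, level with the bar and on the robot's side of it. Origin on its vertical pivot, 34 mm in front of the bar's axis; axes as press_point. At rest it stands 0.42 rad off the bar, its free end 60 mm clear of the rubber grip; fully in, still 25 to 30 mm clear.
- brake_inner: The inner half of that blade, the face towards the bar. Same origin and axes. It must not be touched by the fingers.
- brake_lever (a joint): Angle of the brake lever: 0 fully out at rest, grows as it is pushed towards the bar; the stop comes up at 0.26 rad (a little give beyond it under firm pressure). A spring returns it: at press_point about 1.5 N to start it and 4 N to reach the stop; there, a total of 8 to 15 N is a firm push (less than 5 N is not), and more than 40 N is forcing it.
- bar: Cross bar of the push handle, grey tube 25 mm in diameter with two ribbed rubber grips 32 mm in diameter, level, 0.36 m long, 160 to 220 mm above the bench depending on how far the handle is drawn out. Origin at its middle on the tube axis; y runs along it, the levers are on its -x side. A black-topped master cylinder beside the brake pivot rises to 20 mm above the bar's axis.
- release_lever (a joint): Angle of the SHORT lever (castor swivel release, aluminium, 70 mm long) on the other half of the bar: 0 at rest. Leave it alone.
- release_tip (a point): Free end of the short release lever, at mid height.
- stand: Bench plate 130 x 470 x 10 mm, bolted down, with two clamp sockets 96 mm high that carry the handle's legs (380 mm apart). Origin: centre of its underside; y along the bar, -x is the lever side.
- castor: Loose bystander: plate castor standing on its plate, rubber wheel upwards, about 105 mm high. Origin: centre of the underside.
- screwdriver: Loose bystander: screwdriver 170 mm long lying on the bench in front of the plate. Origin: centre of its underside.
- fluid_bottle: Loose bystander: white bottle, 48 mm diameter, 105 mm high. Origin: centre of its underside.
- battery: Loose bystander: black battery pack 36 x 105 x 26 mm lying behind the bar. Origin: centre of its underside.

How it is judged:
By the outcome, as a careful person would: the job done as asked, in the order asked, and still so for the second after the job is handed in, with the robot touching nothing.
It also fails if it takes over 51 s, if anything falls off the work surface, if the arm or the gripper's body presses on something with over 40 N, if the wrist force passes 120 N, or if a joint passes its speed limit or range.

## Working session

There is one attempt and no reset: what is moved stays moved. The work goes in short steps, Python scripts to look and compute and a tool call to move; the robot and the scene stay as the last step left them, time stands still between calls to the robot, and variables do not carry over. Pictures are saved under pics/ and viewed, and the job is handed in when it is done.

Besides the shell and the picture viewer there is one more tool, called after "Call:" by a JSON object that holds its "name" and its "arguments". step_arm: Moves the arm, as the interface text tells. Its arguments: {"type":"object","properties":{"rows":{"type":"array"},"force":{"type":"number"}},"required":["rows"]}

```bash
mkdir -p pics; python3 - <<'E'
from rig import r,vision,order
import cv2,numpy as np
print(r.sense(), r.grip_point_offset)
for n in ["scene","side","wrist"]:
    p,d=vision.grab_frame(n); cv2.imwrite(f"pics/{n}0.png",p[:,:,::-1]); np.savez(f"{n}0.npz",p=p,d=d)
    print(n,vision.camera_info(n))
E
```

```text
{'clock': 0.0, 'qpos': array([-2.40970171e-03,  3.53636187e-01,  1.63413365e+00,  2.15953430e-05,
        1.15524146e+00, -2.43840966e-03]), 'qvel': array([-0.001869  , -0.00071264, -0.00026763, -0.00149228,  0.00147796,
       -0.00115401]), 'joint_efforts': array([-2.03471049e-03, -6.05236173e+01, -3.42063046e+01, -2.62302356e-04,
        9.48130677e-03,  3.61521288e-06]), 'eef_pos': array([6.24510666e+02, 1.88790940e-03, 2.30569377e+02]), 'tcp_rot': array([3.12523689, 1.56937755, 3.12525687]), 'contact_force': array([ 0.59347002, -0.09113377,  0.11123051]), 'wrist_torque': array([-0.00833466, -0.06238246,  0.05576663]), 'opening': 1.0007022687448326} -18.700000000000003
scene {'K': array([[476.77310722,   0.        , 287.86452645],
       [  0.        , 476.77310722, 213.54393491],
       [  0.        ,   0.        ,   1.        ]]), 'origin': array([1112.3624945 ,  549.59596106,  684.67665738]), 'attitude': array([-2.21645215e+00, -2.07875528e-03,  2.44206170e+00])}
side {'K': array([[431.35129579,   0.        , 276.89306199],
       [  0.        , 431.35129579, 209.42121206],
       [  0.        ,   0.        ,   1.        ]]), 'origin': array([ 209.69871511, -606.81655038,  820.23354223]), 'attitude': array([-2.31758395, -0.01321738, -0.58965064])}
wrist {'K': array([[318.25429877,   0.        , 280.95606246],
       [  0.        , 318.25429877, 210.46341743],
       [  0.        ,   0.        ,   1.        ]]), 'tool_from_camera': array([[-9.80845786e-04, -2.96571862e-01,  9.55010036e-01,
        -1.43442709e+02],
       [ 7.61036882e-04, -9.55010440e-01, -2.96571206e-01,
         7.53278911e+01],
       [ 9.99999229e-01,  4.35907242e-04,  1.16242009e-03,
        -7.91831413e-01],
       [ 0.00000000e+00,  0.00000000e+00,  0.00000000e+00,
         1.00000000e+00]])}
```

View pics/scene0.png

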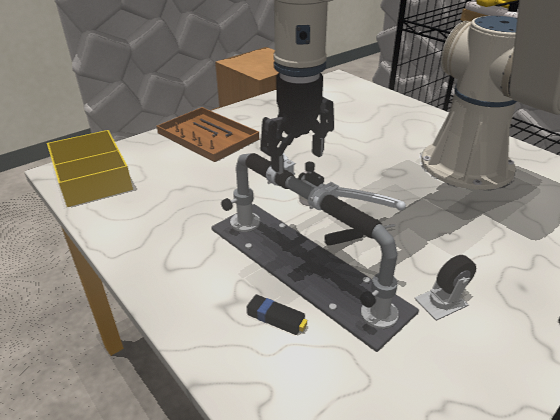

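View pics/side0.png

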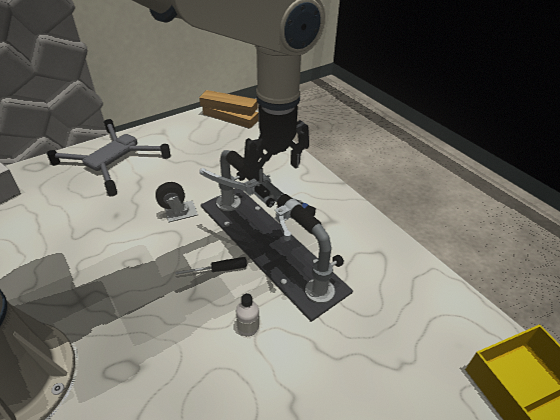

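View pics/wrist0.png

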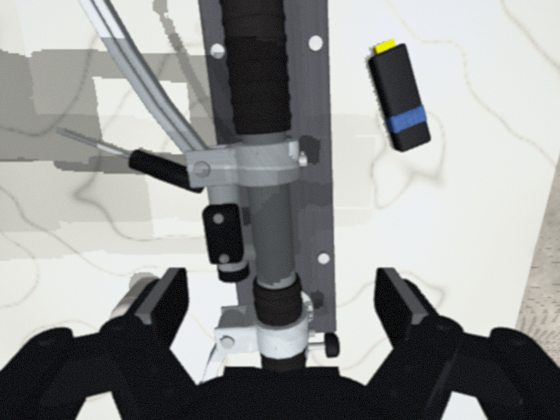

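Overview: the brake lever is on the +y half (scene about (330-405,190-205), side (200-262,170-190)). In the wrist view its pivot is at (203,168), with the blade running to the upper left. Next I'll deproject these.

```bash
cat > h.py <<'E'
from rig import r,vision,order
import cv2,numpy as np
from scipy.spatial.transform import Rotation as R
def cloud(n,d,s=None):
    c=vision.camera_info(n);K=c["K"]
    v,u=np.mgrid[0:420,0:560]
    P=np.stack([(u-K[0,2])/K[0,0]*d,(v-K[1,2])/K[1,1]*d,d],-1).astype(float)
    if n=="wrist":
        T=c["tool_from_camera"];P=P@T[:3,:3].T+T[:3,3]
        Rm=R.from_euler('xyz',s["tcp_rot"]).as_matrix();return P@Rm.T+s["eef_pos"]
    return P@R.from_euler('xyz',c["attitude"]).as_matrix().T+c["origin"]
E
python3 - <<'E'
from h import *
s=r.sense()
for n,px in [("scene",[(345,188),(370,192),(390,200),(402,205),(310,165),(325,195),(350,215),(300,185)]),("side",[(203,171),(215,177),(230,182),(245,187),(240,160),(275,195),(300,210),(248,300)]),("wrist",[(203,168),(180,140),(150,100),(120,50),(105,15),(260,20),(262,90),(270,230),(222,220),(222,342)])]:
    d=np.load(n+"0.npz")["d"];C=cloud(n,d,s)
    for u,v in px: print(n,(u,v),C[v,u].round(0), d[v,u])
# height map top view 0.5px/mm
n="wrist"
img=np.zeros((600,800,3),np.uint8)
for n in ["scene","side","wrist"]:
    z=np.load(n+"0.npz");C=cloud(n,z["d"],s).reshape(-1,3);p=z["p"].reshape(-1,3)
    m=(z["d"].ravel()>0)&(C[:,2]>140)&(C[:,2]<260)
    C=C[m];p=p[m]
    col=((C[:,1]+300)*800/600).astype(int);row=((900-C[:,0])*1.3333).astype(int)
    ok=(col>=0)&(col<800)&(row>=0)&(row<600)
    base={"scene":0,"side":1,"wrist":2}[n]
    img[row[ok],col[ok],base]=255
cv2.imwrite("pics/top0.png",img)
E
```

```text
scene (345, 188) [567.  65. 200.] 868.3502
scene (370, 192) [539. 101. 197.] 863.0043
scene (390, 200) [530. 140. 197.] 843.5842
scene (402, 205) [525. 163. 196.] 832.7844
scene (310, 165) [ 458. -146.  107.] 1109.3743
scene (325, 195) [614.  61. 203.] 844.48206
scene (350, 215) [621. 129. 201.] 800.90094
scene (300, 185) [626.   8. 202.] 871.38885
side (203, 171) [518. 149. 200.] 1006.9649
side (215, 177) [533. 119. 196.] 997.3847
side (230, 182) [552.  82. 198.] 981.6685
side (245, 187) [571.  48. 198.] 968.7858
side (240, 160) [607. 131. 207.] 1027.7855
side (275, 195) [611. -14. 200.] 946.81287
side (300, 210) [624. -89. 208.] 901.3954
side (248, 300) [ 451. -160.  107.] 855.0363
wrist (203, 168) [583.  47. 206.] 169.0596
wrist (180, 140) [569.  61. 198.] 172.25792
wrist (150, 100) [556.  81. 198.] 166.32933
wrist (120, 50) [543. 105. 197.] 160.56827
wrist (105, 15) [537. 121. 196.] 156.64136
wrist (260, 20) [614. 116. 206.] 148.60216
wrist (262, 90) [615.  86. 206.] 157.96104
wrist (270, 230) [618.  10. 202.] 183.64954
wrist (222, 220) [592.  19. 209.] 174.53598
wrist (222, 342) [587. -64. 206.] 201.5439
```

View pics/top0.png

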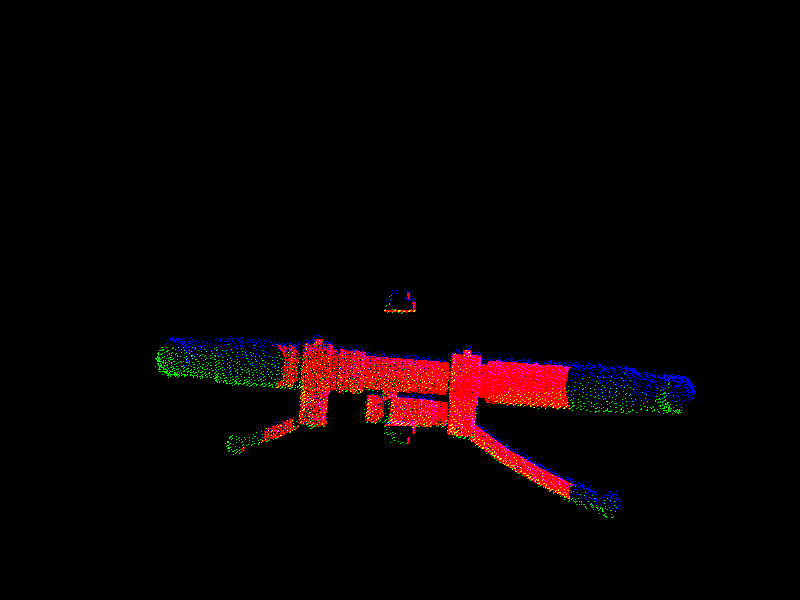

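```bash
python3 - <<'E'
from h import *
s=r.sense()
print(R.from_euler('xyz',s["tcp_rot"]).as_matrix().round(3))
A=[]
for n in ["scene","side","wrist"]:
    z=np.load(n+"0.npz");C=cloud(n,z["d"],s).reshape(-1,3);p=z["p"].reshape(-1,3).astype(int)
    m=(z["d"].ravel()>0)
    bar=C[m&(C[:,2]>203)&(C[:,2]<213)&(C[:,0]>598)&(C[:,0]<645)&(abs(C[:,1])<205)]
    for lo,hi in [(-170,-100),(70,110),(110,200)]:
        b=bar[(bar[:,1]>lo)&(bar[:,1]<hi)]
        if len(b)>20:
            t=b[b[:,2]>np.percentile(b[:,2],70)]
            print(n,"bar crest",(lo,hi),len(b),np.median(t,0).round(1))
    bl=C[m&(C[:,2]>170)&(C[:,2]<206)&(C[:,0]<592)&(C[:,0]>480)&(C[:,1]>55)]
    for y in range(60,180,10):
        b=bl[(abs(bl[:,1]-y)<4)]
        if len(b)>5:
            x=b[:,0]-0 + (b[:,1]-y)*.5
            t=b[:,2]>193
            print(n,y,len(b),"x",np.percentile(x,[3,97]).round(1),"top x",np.percentile(x[t],[5,95]).round(1) if t.sum()>3 else None,"z",np.percentile(b[:,2],[3,50,97]).round(1))
E
```

```text
[[-0.001  0.     1.   ]
 [-0.     1.    -0.   ]
 [-1.    -0.    -0.001]]
scene bar crest (-170, -100) 99 [ 629.7 -113.3  206.8]
scene bar crest (70, 110) 141 [615.6  91.8 206.4]
scene bar crest (110, 200) 270 [611.5 145.3 206.3]
scene 60 51 x [569.3 586.3] top x [569.3 584.8] z [184.9 195.  200.7]
scene 70 45 x [559.8 575. ] top x [559.5 572.8] z [186.1 193.5 198.5]
scene 80 50 x [556.5 567.9] top x [556.5 567.5] z [185.9 194.7 199.7]
scene 90 48 x [549.7 561.5] top x [549.7 560.9] z [186.  194.9 199.2]
scene 100 50 x [542.  554.7] top x [542.  554.5] z [185.7 195.  199.1]
scene 110 46 x [538. 550.] top x [538.1 549.8] z [186.5 195.3 199.3]
scene 120 45 x [534.  543.8] top x [533.9 542.9] z [185.  194.1 199.4]
scene 130 46 x [526.8 539.9] top x [526.8 539.7] z [185.9 195.3 198.6]
scene 140 46 x [525. 536.] top x [525.  534.9] z [185.8 195.4 199. ]
scene 150 43 x [520.7 530.6] top x [520.6 529.4] z [185.1 193.9 198.7]
scene 160 51 x [518.2 530.2] top x [518.2 529.7] z [184.2 194.5 198.7]
side bar crest (-170, -100) 168 [ 625.7 -120.1  208.3]
side bar crest (70, 110) 41 [605.2  90.6 20
[... 861 characters left out ...]
592.5] z [188.7 193.4 197.7]
wrist bar crest (70, 110) 3452 [611.8  90.6 206.5]
wrist bar crest (110, 200) 1462 [610.  117.7 206.5]
wrist 60 486 x [565.3 586. ] top x [565.5 578.3] z [186.  196.8 199.7]
wrist 70 471 x [558.  571.2] top x [558.4 570.7] z [187.8 196.8 199.4]
wrist 80 503 x [551.4 563.9] top x [551.5 563.2] z [188.  196.8 199.4]
wrist 90 509 x [545.5 557.5] top x [545.8 557.2] z [187.5 196.8 199.3]
wrist 100 540 x [539.6 551.7] top x [539.8 551.3] z [187.7 196.8 199.4]
wrist 110 563 x [534.4 546.1] top x [534.7 545.8] z [187.6 196.9 199.3]
wrist 120 597 x [529.4 541. ] top x [529.8 540.8] z [187.4 196.8 199.3]
wrist 130 98 x [524.8 536.1] top x [525. 536.] z [186.4 195.5 198.4]
```

Call:
{"name": "step_arm", "arguments": {"rows": [[0, 0, 30, 0, 0, 0, 0], [-20, 15, 40, 0, 0, -0.18, 0], [-60, 40, 40, 0, 0, -0.36, 0], [-100, 65, 40, 0, 0, -0.54, 0], [-138, 92, 40, 0, 0, -0.72, 0], [-138, 92, 40, 0, 0, -0.9, 0], [-138, 92, 40, 0, 0, -1.08, 0], [-138, 92, 40, 0, 0, -1.08, 0]], "force": 80}}

```text
clock: 1.15
eef_pos: [486.4, 92.1, 270.7]
tcp_rot: [-2.989, 1.57, 2.216]
contact_force: [0.7, 0.7, -0.2]
opening: -0.001
```

Call:
{"name": "step_arm", "arguments": {"rows": [[0, 0, -30, 0, 0, 0, 0], [0, 0, -60, 0, 0, 0, 0], [0, 0, -80, 0, 0, 0, 0], [0, 0, -97, 0, 0, 0, 0], [0, 0, -97, 0, 0, 0, 0], [0, 0, -97, 0, 0, 0, 0], [0, 0, -97, 0, 0, 0, 0], [0, 0, -97, 0, 0, 0, 0]]}}

```text
clock: 2.15
eef_pos: [486.8, 92.1, 174.2]
tcp_rot: [2.321, 1.57, 1.242]
contact_force: [-0.1, 0.7, 0.1]
opening: -0.0
```

```bash
python3 - <<'E'
from h import *
s=r.sense();print(s["eef_pos"],s["contact_force"])
print(R.from_euler('xyz',s["tcp_rot"]).as_matrix().round(3))
for n in ["side","wrist"]:
    p,d=vision.grab_frame(n); np.savez(f"{n}1.npz",p=p,d=d)
    cv2.imwrite(f"pics/{n}1.png",p[:,:,::-1] if n=="wrist" else cv2.resize(p[120:260,130:317,::-1],None,fx=4,fy=4))
# gripper points at heights along side cam
for n in ["side"]:
    C=cloud(n,np.load(n+"1.npz")["d"],s).reshape(-1,3)
    C=C-s["eef_pos"];Rm=R.from_euler('xyz',s["tcp_rot"]).as_matrix();T=C@Rm
    for h in range(-100,1,10):
        m=(abs(T[:,0]-h)<5)&(abs(T[:,1])<70)&(abs(T[:,2])<70)
        if m.sum()>3: print(h,m.sum(),"y",T[m,1].min().round(),T[m,1].max().round(),"z",T[m,2].min().round(),T[m,2].max().round())
E
```

```text
[486.7970357   92.12048558 174.24388816] [-0.13057932  0.6751262   0.06863056]
[[ 0.     0.881  0.473]
 [ 0.001  0.473 -0.881]
 [-1.     0.001 -0.001]]
-100 172 y -22.0 10.0 z -60.0 61.0
-90 201 y -19.0 11.0 z -63.0 61.0
-80 128 y -19.0 4.0 z -57.0 56.0
-70 119 y -19.0 16.0 z -50.0 48.0
-60 103 y -14.0 12.0 z -43.0 39.0
-50 85 y -15.0 10.0 z -33.0 32.0
-40 30 y -13.0 -3.0 z -13.0 13.0
-30 95 y -12.0 60.0 z -19.0 66.0
-20 145 y -13.0 65.0 z -18.0 70.0
-10 70 y -13.0 56.0 z -19.0 69.0
```

View pics/side1.png

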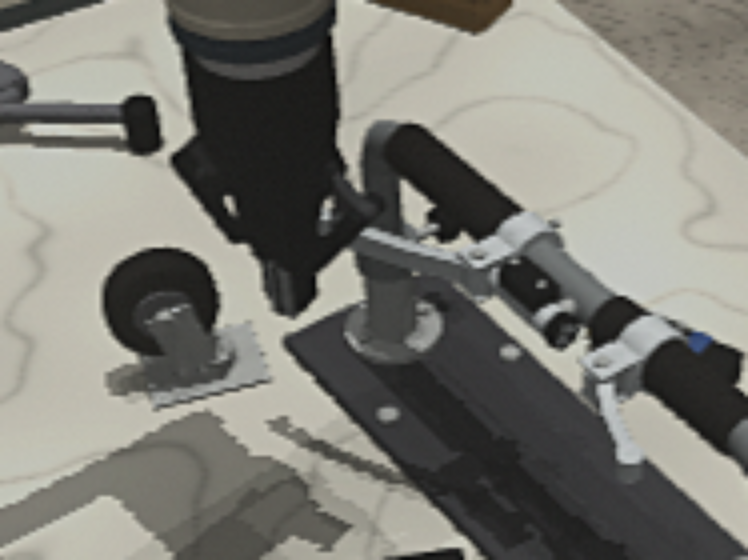

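View pics/wrist1.png

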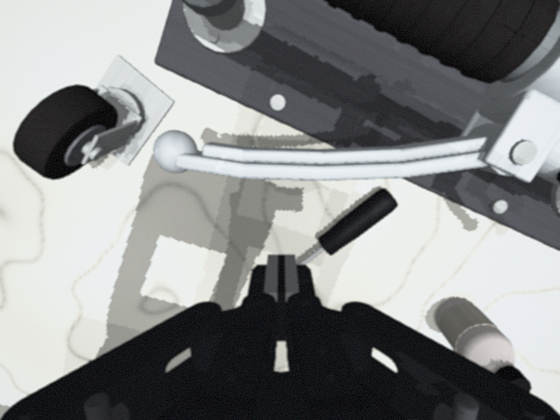

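The wrist view shows the shut fingers at (283,265), square to the blade, which runs from the pivot pin at (521,152) to the knob at (175,151). I'll check the geometry in the tool frame.

```bash
python3 - <<'E'
from h import *
s=r.sense()
C=cloud("wrist",np.load("wrist1.npz")["d"],s);Rm=R.from_euler('xyz',s["tcp_rot"]).as_matrix()
T=(C-s["eef_pos"])@Rm
for u,v in [(521,152),(175,151)]: print((u,v),C[v,u].round(1),T[v,u].round(1))
m=(C[...,2]>188)&(C[...,2]<202)&(T[...,1]>10)
for z in range(-60,80,10):
    k=m&(abs(T[...,2]-z)<2); print(z,k.sum(),np.percentile(T[...,1][k],[2,98]).round(1) if k.sum()>3 else 0)
E
```

```text
(521, 152) [580.8  46.5 204.2] [-30.2  61.4  84.7]
(175, 151) [521.9 155.4 198.5] [-24.4  61.  -39.1]
-60 0 0
-50 22 [56.6 64. ]
-40 490 [52.5 67.9]
-30 247 [53.3 63.2]
-20 328 [51.8 62.4]
-10 328 [50.8 61.5]
0 418 [10.1 61.1]
10 345 [50.  60.8]
20 434 [ 50.3 110.9]
30 623 [ 50.8 109.2]
40 738 [ 51.2 107.1]
50 790 [ 52.4 103.1]
60 793 [53.7 98.6]
70 793 [55.1 94.4]
```

Call:
{"name": "step_arm", "arguments": {"rows": [[10, 5, 0, 0, 0, 0, 0], [20, 11, 0, 0, 0, 0, 0], [28, 15, 0, 0, 0, 0, 0], [32, 17, 0, 0, 0, 0, 0], [35, 19, 0, 0, 0, -0.02, 0], [38, 21.5, 0, 0, 0, -0.06, 0], [41, 24, 0, 0, 0, -0.1, 0], [43, 25.5, 0, 0, 0, -0.13, 0]]}}

```text
clock: 3.25
eef_pos: [529.1, 117.4, 173.8]
tcp_rot: [-2.336, 1.57, 2.738]
contact_force: [-2.7, -2.3, -0.0]
opening: -0.002
```

Call:
{"name": "step_arm", "arguments": {"rows": [[2, 1.3, 0, 0, 0, -0.03, 0], [4, 2.6, 0, 0, 0, -0.06, 0], [6, 3.8, 0, 0, 0, -0.08, 0], [7, 4.5, 0, 0, 0, -0.1, 0], [8, 5, 0, 0, 0, -0.11, 0], [8, 5, 0, 0, 0, -0.11, 0], [8, 5, 0, 0, 0, -0.11, 0], [8, 5, 0, 0, 0, -0.11, 0]]}}

```text
clock: 4.25
eef_pos: [536.9, 122.5, 173.8]
tcp_rot: [-2.32, 1.569, 2.643]
contact_force: [-4.7, 1.9, 0.8]
opening: 0.001
```

Call:
{"name": "step_arm", "arguments": {"rows": [[0.5, 0.2, 0, 0, 0, -0.01, 0], [1, 0.3, 0, 0, 0, -0.02, 0], [1.5, 0.4, 0, 0, 0, -0.02, 0], [2, 0.5, 0, 0, 0, -0.02, 0], [2, 0.5, 0, 0, 0, -0.02, 0], [2, 0.5, 0, 0, 0, -0.02, 0], [2, 0.5, 0, 0, 0, -0.02, 0], [2, 0.5, 0, 0, 0, -0.02, 0]]}}

```text
clock: 5.25
eef_pos: [538.8, 123.0, 173.7]
tcp_rot: [-2.255, 1.569, 2.688]
contact_force: [-4.9, 2.1, 0.5]
opening: 0.0
```

```bash
python3 - <<'E'
from h import *
s=r.sense();print(s["eef_pos"],s["contact_force"],s["clock"])
p,d=vision.grab_frame("wrist"); np.savez("wrist2.npz",p=p,d=d);cv2.imwrite("pics/wrist2.png",p[:,:,::-1])
print(r.sense()["contact_force"])
C=cloud("wrist",d,s);Rm=R.from_euler('xyz',s["tcp_rot"]).as_matrix();print(Rm.round(3))
T=(C-s["eef_pos"])@Rm
m=(C[...,2]>188)&(C[...,2]<202)&(T[...,1]>5)
for z in range(-60,80,10):
    k=m&(abs(T[...,2]-z)<2); print(z,k.sum(),np.percentile(T[...,1][k],[2,98]).round(1) if k.sum()>3 else 0)
E
```

```text
[538.77690232 123.03641018 173.70294048] [-4.87045433  2.10225384  0.52958087] 5.25
[-5.28649415  1.41687195  0.60357897]
[[-0.002  0.973  0.229]
 [ 0.001  0.229 -0.973]
 [-1.    -0.002 -0.001]]
-60 471 [70.4 90.1]
-50 639 [19.3 90.6]
-40 865 [14.6 89.1]
-30 505 [13.4 91.5]
-20 567 [12.2 89.8]
-10 680 [ 5.9 88.2]
0 590 [10.  86.9]
10 695 [ 5.8 85.2]
20 566 [11.6 84. ]
30 563 [12.1 82.6]
40 554 [12.7 81. ]
50 558 [13.9 79.4]
60 556 [15.6 77.7]
70 527 [17.  75.8]
```

View pics/wrist2.png

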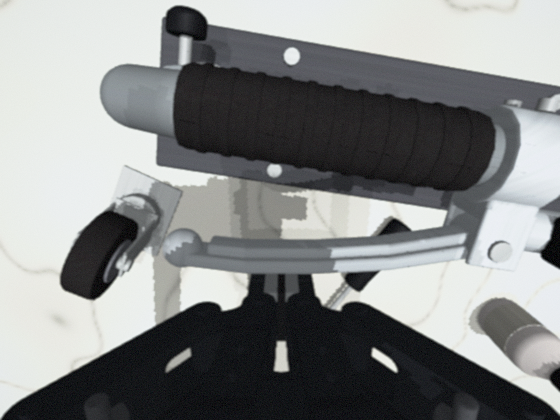

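The wrist view shows the fingers flat on the outer face at about (283,275) and the lever nearly in. I'll go on to the stop.

Call:
{"name": "step_arm", "arguments": {"rows": [[0.5, 0.3, 0, 0, 0, 0, 0], [1, 0.6, 0, 0, 0, 0, 0], [1.5, 0.9, 0, 0, 0, -0.01, 0], [2, 1.1, 0, 0, 0, -0.02, 0], [2, 1.1, 0, 0, 0, -0.02, 0], [2, 1.1, 0, 0, 0, -0.02, 0], [2, 1.1, 0, 0, 0, -0.02, 0], [2, 1.1, 0, 0, 0, -0.02, 0]]}}

```text
clock: 6.3
eef_pos: [540.6, 124.1, 173.7]
tcp_rot: [-2.131, 1.569, 2.792]
contact_force: [-5.4, 0.2, 2.2]
opening: -0.003
```

Call:
{"name": "step_arm", "arguments": {"rows": [[0.3, 0.1, 0, 0, 0, 0, 0], [0.6, 0.2, 0, 0, 0, 0, 0], [0.9, 0.3, 0, 0, 0, 0, 0], [1.2, 0.3, 0, 0, 0, 0, 0], [1.2, 0.3, 0, 0, 0, 0, 0], [1.2, 0.3, 0, 0, 0, 0, 0], [1.2, 0.3, 0, 0, 0, 0, 0], [1.2, 0.3, 0, 0, 0, 0, 0]]}}

```text
clock: 7.3
eef_pos: [540.9, 124.1, 173.6]
tcp_rot: [-1.853, 1.567, 3.07]
contact_force: [-8.2, -0.3, 4.9]
opening: 0.001
```

Call:
{"name": "step_arm", "arguments": {"rows": [[0.9, 0.2, 0.1, 0, 0, 0, 0], [1.1, 0.3, 0.3, 0, 0, 0, 0], [1.4, 0.4, 0.5, 0, 0, 0, 0], [1.6, 0.4, 0.5, 0, 0, 0, 0], [1.6, 0.4, 0.5, 0, 0, 0, 0], [1.6, 0.4, 0.5, 0, 0, 0, 0], [1.6, 0.4, 0.5, 0, 0, 0, 0], [1.6, 0.4, 0.5, 0, 0, 0, 0]]}}

```text
clock: 8.3
eef_pos: [540.9, 124.2, 173.7]
tcp_rot: [-1.717, 1.563, -3.078]
contact_force: [-10.3, -0.2, 4.0]
opening: 0.001
```

Call:
{"name": "step_arm", "arguments": {"rows": [[-4, -1.5, 0.3, 0, 0, 0.05, 0], [-10, -5, 0.3, 0, 0, 0.12, 0], [-16, -10, 0.3, 0, 0, 0.2, 0], [-22, -15, 0.3, 0, 0, 0.26, 0], [-30, -19, 0.3, 0, 0, 0.26, 0], [-38, -23, 0.3, 0, 0, 0.26, 0], [-38, -23, 0.3, 0, 0, 0.26, 0], [-38, -23, 0.3, 0, 0, 0.26, 0]]}}

```text
clock: 9.3
eef_pos: [503.3, 101.3, 174.2]
tcp_rot: [-1.7, 1.564, -2.802]
contact_force: [0.1, 0.2, 0.8]
opening: 0.003
```

```bash
python3 - <<'E'
from h import *
s=r.sense();print(s["eef_pos"],s["contact_force"],s["clock"])
p,d=vision.grab_frame("wrist"); cv2.imwrite("pics/wrist3.png",p[:,:,::-1])
C=cloud("wrist",d,s);Rm=R.from_euler('xyz',s["tcp_rot"]).as_matrix();print(Rm.round(3))
T=(C-s["eef_pos"])@Rm
m=(C[...,2]>188)&(C[...,2]<202)&(T[...,1]>5)
for y in range(80,140,20):
    k=m&(abs(C[...,1]-y)<2)&(C[...,0]<575); print(y,k.sum(),np.percentile(C[...,0][k],[2,98]).round(1))
for z in range(-30,60,20):
    k=m&(abs(T[...,2]-z)<2); print(z,k.sum(),np.percentile(T[...,1][k],[2,98]).round(1) if k.sum()>3 else 0)
E
```

```text
[503.27617112 101.26707702 174.19675934] [0.06255899 0.15840426 0.78405098] 9.3
[[-0.006  0.892  0.452]
 [-0.002  0.452 -0.892]
 [-1.    -0.007 -0.001]]
80 400 [551.3 564.7]
100 454 [514.4 552.4]
120 360 [529.6 541.8]
-30 262 [33.9 43.8]
-10 783 [  5.6 108.1]
10 779 [ 5.8 99.9]
30 621 [32.7 92.5]
50 711 [ 34.6 108.7]
```

View pics/wrist3.png

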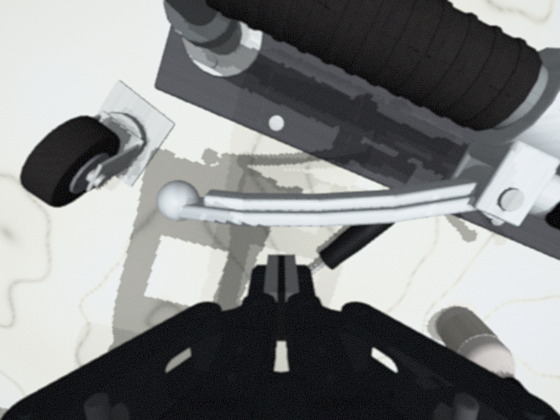

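The lever is back at rest: its edges match the first reading, and the wrist view shows the blade at (180-500,205) with clear space in front of the fingers. Second push.

Call:
{"name": "step_arm", "arguments": {"rows": [[8, 4, 0, 0, 0, 0, 0], [14, 7.5, 0, 0, 0, 0, 0], [18, 10, 0, 0, 0, -0.02, 0], [22, 13, 0, 0, 0, -0.07, 0], [26, 16.3, 0, 0, 0, -0.13, 0], [30, 19.2, 0, 0, 0, -0.18, 0], [33, 21, 0, 0, 0, -0.22, 0], [35, 22, 0, 0, 0, -0.25, 0]]}}

```text
clock: 10.35
eef_pos: [537.8, 123.4, 173.9]
tcp_rot: [-1.687, 1.562, -3.04]
contact_force: [-3.4, 0.0, 3.0]
opening: -0.002
```

Call:
{"name": "step_arm", "arguments": {"rows": [[0.5, 0.2, 0, 0, 0, 0, 0], [1, 0.3, 0, 0, 0, -0.01, 0], [1.5, 0.4, 0, 0, 0, -0.01, 0], [2, 0.6, 0, 0, 0, -0.01, 0], [2.5, 0.7, 0, 0, 0, -0.01, 0], [3, 0.8, 0, 0, 0, -0.01, 0], [3, 0.8, 0, 0, 0, -0.01, 0], [3, 0.8, 0, 0, 0, -0.01, 0]]}}

```text
clock: 11.35
eef_pos: [540.4, 124.3, 173.7]
tcp_rot: [-1.715, 1.561, -3.078]
contact_force: [-5.9, 2.0, 1.4]
opening: -0.003
```

Call:
{"name": "step_arm", "arguments": {"rows": [[0.6, 0.1, 0.1, 0, 0, 0, 0], [1.2, 0.2, 0.2, 0, 0, 0, 0], [1.8, 0.3, 0.2, 0, 0, 0, 0], [2.2, 0.4, 0.2, 0, 0, 0, 0], [2.2, 0.4, 0.2, 0, 0, 0, 0], [2.2, 0.4, 0.2, 0, 0, 0, 0], [2.2, 0.4, 0.2, 0, 0, 0, 0], [2.2, 0.4, 0.2, 0, 0, 0, 0]]}}

```text
clock: 12.35
eef_pos: [540.8, 124.5, 173.6]
tcp_rot: [-1.69, 1.558, -3.054]
contact_force: [-11.6, -0.1, 6.2]
opening: -0.001
```

Call:
{"name": "step_arm", "arguments": {"rows": [[1.8, 0.2, 0.3, 0, 0, 0, 0], [1.8, 0.2, 0.4, 0, 0, 0, 0], [1.8, 0.2, 0.4, 0, 0, 0, 0], [1.8, 0.2, 0.4, 0, 0, 0, 0], [1.8, 0.2, 0.4, 0, 0, 0, 0], [1.8, 0.2, 0.4, 0, 0, 0, 0], [1.8, 0.2, 0.4, 0, 0, 0, 0], [1.8, 0.2, 0.4, 0, 0, 0, 0]]}}

```text
clock: 13.35
eef_pos: [540.7, 124.5, 173.7]
tcp_rot: [-1.679, 1.554, -3.042]
contact_force: [-10.4, 0.9, 6.6]
opening: 0.003
```

```bash
python3 - <<'E'
from h import *
s=r.sense();print(s["eef_pos"],s["contact_force"],s["clock"])
p,d=vision.grab_frame("wrist"); cv2.imwrite("pics/wrist4.png",p[:,:,::-1])
C=cloud("wrist",d,s)
for y in (90,110,130,150):
    k=(abs(C[...,1]-y)<2)&(C[...,2]>183)&(C[...,2]<206)&(C[...,0]>545)&(C[...,0]<615)
    x=np.sort(C[...,0][k]); g=np.diff(x); i=g.argmax(); print(y,"gap",x[i].round(1),x[i+1].round(1))
print(r.sense()["contact_force"])
E
```

```text
[540.6963799  124.4618886  173.69209404] [-10.39893163   0.85609914   6.64127057] 13.35
90 gap 572.2 595.5
110 gap 566.7 593.9
130 gap 562.2 592.7
150 gap 558.9 592.0
[-11.12960955   0.62457696   5.18297232]
```

View pics/wrist4.png

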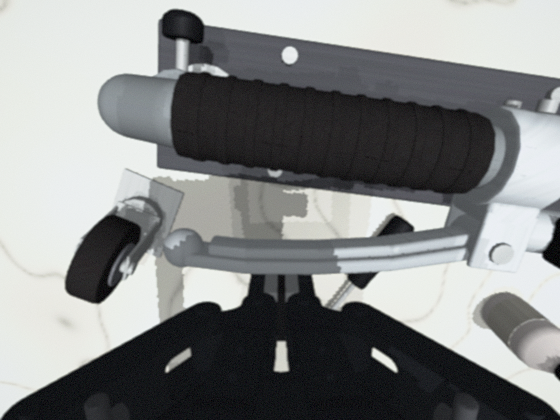

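The lever is held in about 30 mm short of the grip: there is a clear strip between the blade at (170-470,250) and the grip at (180-490,130). I'll keep holding.

Call:
{"name": "step_arm", "arguments": {"rows": [[1.9, 0.2, 0.4, 0, 0, 0, 0], [1.9, 0.2, 0.4, 0, 0, 0, 0], [1.9, 0.2, 0.4, 0, 0, 0, 0], [1.9, 0.2, 0.4, 0, 0, 0, 0], [1.9, 0.2, 0.4, 0, 0, 0, 0], [1.9, 0.2, 0.4, 0, 0, 0, 0], [1.9, 0.2, 0.4, 0, 0, 0, 0], [1.9, 0.2, 0.4, 0, 0, 0, 0]]}}

```text
clock: 14.4
eef_pos: [540.6, 124.4, 173.7]
tcp_rot: [-1.672, 1.55, -3.035]
contact_force: [-11.1, 0.5, 5.3]
opening: 0.0
```

Call:
{"name": "step_arm", "arguments": {"rows": [[1.9, 0.2, 0.4, 0, 0, 0, 0], [1.9, 0.2, 0.4, 0, 0, 0, 0], [1.9, 0.2, 0.4, 0, 0, 0, 0], [1.9, 0.2, 0.4, 0, 0, 0, 0], [1.9, 0.2, 0.4, 0, 0, 0, 0], [1.9, 0.2, 0.4, 0, 0, 0, 0], [1.9, 0.2, 0.4, 0, 0, 0, 0], [1.9, 0.2, 0.4, 0, 0, 0, 0]]}}

```text
clock: 15.4
eef_pos: [540.6, 124.4, 173.8]
tcp_rot: [-1.668, 1.546, -3.031]
contact_force: [-10.3, 0.3, 4.9]
opening: 0.004
```

Call:
{"name": "step_arm", "arguments": {"rows": [[-4, -1.5, 0.3, 0, 0, 0.05, 0], [-10, -5, 0.3, 0, 0, 0.12, 0], [-16, -10, 0.3, 0, 0, 0.2, 0], [-22, -15, 0.3, 0, 0, 0.26, 0], [-32, -20, 0.3, 0, 0, 0.26, 0], [-44, -26, 0.3, 0, 0, 0.26, 0], [-56, -32, 0.3, 0, 0, 0.26, 0], [-56, -32, 0.3, 0, 0, 0.26, 0]]}}

```text
clock: 16.4
eef_pos: [483.6, 92.0, 174.2]
tcp_rot: [-1.667, 1.545, -2.771]
contact_force: [-0.9, 0.5, -0.1]
opening: -0.002
```

Call:
{"name": "step_arm", "arguments": {"rows": [[0, 0, 30, 0, 0, 0, 0], [0, 0, 70, 0, 0, 0, 0], [-20, -10, 110, 0, 0, 0, 0], [-50, -20, 130, 0, 0, 0, 0], [-60, -30, 130, 0, 0, 0, 0], [-60, -30, 130, 0, 0, 0, 0], [-60, -30, 130, 0, 0, 0, 0], [-60, -30, 130, 0, 0, 0, 0]]}}

```text
clock: 17.4
eef_pos: [424.0, 62.2, 303.4]
tcp_rot: [-1.682, 1.544, -2.786]
contact_force: [-0.0, 0.0, -0.6]
opening: 0.004
```

```bash
python3 - <<'E'
from h import *
s=r.sense();print(s["eef_pos"],s["contact_force"],s["clock"])
for n in ["scene","side"]:
    p,d=vision.grab_frame(n); cv2.imwrite(f"pics/{n}5.png",p[:,:,::-1])
    C=cloud(n,d,s)
    for y in (80,100,120,140):
        k=(abs(C[...,1]-y)<4)&(C[...,2]>170)&(C[...,2]<206)&(C[...,0]>500)&(C[...,0]<580)
        x=C[...,0][k]+(C[...,1][k]-y)*.5;print(n,y,np.percentile(x,[3,97]).round(1))
E
```

```text
[423.96014969  62.1575143  303.40359091] [-0.03648759  0.01217562 -0.58770399] 17.4
scene 80 [554.5 567.4]
scene 100 [543.5 554.6]
scene 120 [532.3 544.4]
scene 140 [524.7 535.7]
side 80 [549.7 562.5]
side 100 [538.4 548.9]
side 120 [529.2 539.3]
side 140 [519.4 529.3]
```

View pics/side5.png

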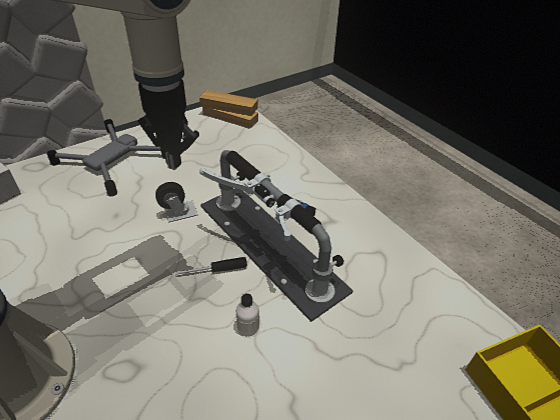

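The side view shows the gripper well clear at (175,150), the brake lever back out at (200-250,175), and the castor, screwdriver and bottle where they were.

```bash
python3 -c "
from rig import order
print(order.sign_off())"
```

```text
the job is handed in; nothing more can be done
None
```

I checked the brake as asked and handed the job in at about 17.5 s. The lever came up firm against its stop on both pushes and stayed about 30 mm short of the rubber grip.

- **First push:** I pushed with the side of the shut fingers on the outer face, about 85 mm from the pivot. At the stop the reading was about 10 N in the pushing direction and the lever moved no further. After release, its edges were within about 1 mm of where they started.
- **Second push:** I held it for about 3 s, at 10–12 N in the pushing direction.
- **Vertical load:** During both firm pushes the sensor also showed 4–7 N of upward force on the fingers. I take this to be friction on the blade. Including it, the total force was about 11–13 N.
- **End state:** The lever sprang back out; its measured edges agree with the start to within about 2 mm. The arm is clear, with no contact force beyond sensor noise. The release lever, castor, screwdriver and bottle look unmoved in the side view. I did not look at the battery in the final pictures, but the arm stayed in front of the bar after the first move away.

No check failed or disagreed.

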